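# Set and lock the last leg of a telescope tripod

### The job

The children's telescope tripod stands head down on its bench base; two of its legs are already drawn out to the second ring and locked, the third, which points away from the robot, is loose and slides in under its own weight. Draw the loose leg out until its second ring just shows at the collar's mouth, hold it there and, with the same hand, squeeze its cam lever fully closed. Do not take the hand away: finish still gripping the leg and its closed lever together, and leave the other things on the counter alone.

Things in the scene. Friction and masses are not known exactly. Their poses are not given: they have to be found in the camera images.
- tripod: Telescope tripod, head down, fixed immovably to a round steel base 150 mm wide, 12 mm thick; 0.18 m high over all. Origin: hub axis, underside of the base, on the counter; z up; x (level) points the way the loose leg points. The two locked legs, set right, point 120 degrees to either side. All legs rise outwards at 30 degrees; the loose leg's pivot lies at (0.034, 0, 0.060)
- mouth (a point): Mouth of the loose leg's collar, on the leg's centre line, 118 mm up the leg from its pivot; the inner leg, bare aluminium 18 mm square, comes out here (axes as tripod). The black collar, 40 mm wide, 34 deep and 36 long, lies on the hub's side of it; its pin ears reach 31 mm left of the centre line. Nothing stands over the leg: it is free from above
- leg (a joint): How far the loose leg is drawn out, m: 0 fully in (its start), 0.055 its stop. Three dark rings, 2.6 mm wide, 12 mm apart, go round it and come out of the mouth at 0.012, 0.024, 0.036: second ring just showing = 0.024. Weighs about 0.14 kg; with the lever open it slides in by itself when not held, with 0.4 to 0.8 N
- foot (a point): Inner face of the loose leg's foot flange, on the centre line: a black plate 42 mm wide (y), 30 high (z), 8 thick, 12 mm out from the leg's sides, to be hooked by a finger and pushed outwards. It is 42 mm + leg from the mouth. x along the leg outwards, y to the left (the lever's side), z square to the leg, up. A smaller rubber foot, 24 mm long, follows
- lever (a joint): Angle of the loose leg's cam lever, rad: 0 closed (stop), larger is open; starts 0.34 to 0.44, opens to 1.5; stays where left, swings with about 4 N at the tip. From about 0.25 down to 0 the cam bites and the leg cannot slide. Closed, it lies along the leg's left side clear of leg and foot, outer face 28 mm from the centre line: leg and closed lever measure 37 mm across
- lever_tip (a point): Free end of the black cam lever, 75 mm from its pin (pin: 10 mm hubwards of the mouth, 24 mm left of the centre line); lever 6 mm thick, 22 mm high; tip starts 49 to 56 mm left of the centre line. An open hand with one finger close along the leg's right side, hooking the flange, has the other outside the lever: closing it, shifted right meanwhile, shuts the lever
- telescope: Bystander: white telescope tube lying on its mounting bar, about 400 mm long, 72 mm wide; origin under its middle, x along the tube. Leave alone
- puzzle: Bystander: flat green puzzle box 200 x 150 x 45 mm; origin under its middle. Leave alone
- horse: Bystander: wooden toy horse 130 mm long, 120 mm high; origin under its middle, between the hooves. Leave alone

How it is judged (in metres and radians):
On the way, in this order (a step that is already met when the one before it is completed fails the run):
1. the loose leg is held by the fingers at its second ring while the lever is still open (value of joint leg between 0.02 and 0.028 m and value of joint lever above 0.22 rad and contact force between the fingers and leg above 0.1 N), for 0.2 s.
2. the lever is fully closed with the leg still at its ring, both in the grip of the fingers (value of joint leg between 0.02 and 0.028 m and value of joint lever below 0.06 rad and contact force between the fingers and leg above 2 N and contact force between the fingers and lever above 2 N), for 0.2 s.
At the end, for the whole second after the job is handed in: The leg is drawn out 24 mm (within 4 mm: second ring at the collar's mouth), the lever is closed (under 0.06 rad) and the fingers still grip leg and lever (more than 2 N on each), through the last second (all of step 2); the arm keeps its last pose, push and grip.
It fails at once if the lever is closed with the leg off its second ring (value of joint lever below 0.1 rad and (value of joint leg below 0.018 m or value of joint leg above 0.03 m)).
It fails at once if the hand is taken away from the leg once the lever is closed (value of joint lever below 0.1 rad and distance between the grasp point and foot above 0.08 m).
It fails at once if the telescope is disturbed (distance of telescope from where it was at the start of the episode above 0.03 m).
It fails at once if the puzzle box is disturbed (distance of puzzle from where it was at the start of the episode above 0.03 m).
It fails at once if the toy horse is disturbed (distance of horse from where it was at the start of the episode above 0.03 m).
It also fails if it takes over 48 s, if anything falls off the work surface, if the arm or the gripper's body presses on something with over 40 N, if the wrist force passes 120 N, or if a joint passes its speed limit or range.

### The arm

A 6-joint arm with a two-finger parallel gripper is mounted at the origin on the work surface. World frame = base frame: x ahead of the robot, y to its left, z up, the work surface at z = 0. Lengths are in m, angles in degrees, forces in N, time in s.
With the tool pointing down it reaches from about 0.4 to 0.825 m from the base axis. Payload 7 kg.
Tool frame: the origin (TCP) lies midway between the tips of the shut fingers; the grasp point (between the pads) lies 19 mm behind it; z points along the fingers, y is the line along which they close (so a half turn about z gives the same grasp; the last joint's range is limited). The gripper opens to 88 mm and grips with 3 to 60 N. Pads are 19 mm wide; open, the fingers measure 130 mm over their backs; the gripper's body (78 mm by 193 mm) begins 47 mm behind the grasp point.
Start: joints at [-52.133, 20.546, 0.682, 0, -70.136, -16.507], TCP at [0.246, -0.629, 0.227] pointing down, gripper open.
Joint ranges: [-176.03, 176.03], [-82.01, 121.73], [-58.28, 71.71], [-173.87, 95.51], [-174.79, -0.11], [-173.66, 173.66]. Speed limits (degrees/s): [136.94, 136.94, 172.46, 180, 180, 180].

### API

Orientations are given as [roll, pitch, yaw] about the fixed x, y, z axes, in that order (R = Rz(yaw) Ry(pitch) Rx(roll)).
In Python, from plant import ctrl gives the robot as it stands. The module is installed in compiled form; this text tells all that it offers.
- The arm moves only by the tool send_rows, never from a script. Its argument "plan" is a list that holds one entry, the list of rows, each a list of 6 numbers: the shift along the tool's x, y, z in cm, then the turn, a rotation vector about the tool's x, y, z in degrees. A call has 1 to 8 rows; each row is the pose to reach, as a shift and turn from the pose commanded when the call began, along the tool's axes at that moment; what a row does not reach only later rows make up. A row lasts 1/12 s, in which the tool goes at most 41.7 mm and 7.16 degrees, less where a joint would pass 70% of its speed; a pose out of reach is approached as far as the arm can. A call with a gripper value outside its range is refused whole. "fingers" is the opening, from 0 (shut) to 1 (fully open), set as the call begins (left out, the last holds). The fingers move at their own pace and stop on an object; the grip force is fixed at half the most. Time passes only in rows, so rows that repeat a pose let the fingers close. It gives the time, the measured TCP pose, the force, the opening and the grip force at its end, in the units of the state.
- ctrl.get_obs(): the state, without advancing time (a new reading comes with each control period).
- ctrl.snapshot(name): name is "side" or "top" or "wrist"; returns a dict with "img" (384x512x3 uint8, red, green, blue), "K" (3x3 intrinsics, pixels), "pose" (4x4, takes a point from camera to world coordinates). Camera axes: x right, y down, z forward; pixel columns grow to the right and rows downward; lengths in m; the calibration is good to about 2 mm. A picture is of the moment at which its call begins. There is no depth.
- ctrl.close_job(): hands the job in; it is judged then, once.
The state is a dict: "clock": time; "joint_pos": joint angles; "qvel": joint speeds; "tau": joint torques, N m; "tool_pos": TCP position; "orientation": TCP orientation; "force": force on the tool from outside, world axes, zero at the start; "moment": the same for the moment, N m; "opening": finger opening in m; "gripper_force": force on a finger pad.
Only numpy, scipy, OpenCV 4.12 (cv2) and the standard library are available. Lean on these libraries where they do the work, as an engineer would, in place of code of your own. Each camera call takes 0.05 s, during which the arm holds its last target. There are 200 camera calls.

## Working session

There is one attempt and no reset: what is moved stays moved. The work goes in short steps, Python scripts to look and compute and a tool call to move; the robot and the scene stay as the last step left them, time stands still between calls to the robot, and variables do not carry over. Pictures are saved under pics/ and viewed, at most 10 in all, crops included, and the job is handed in when it is done.

Besides the shell and the picture viewer there is one more tool, called after "Call:" in YAML: its name, and indented under it one key for each argument. send_rows: Moves the arm, as the interface text tells. Its arguments: {"type":"object","properties":{"plan":{"type":"array","items":{"type":"array","items":{"type":"array","items":{"type":"number"}}}},"fingers":{"type":"number"}},"required":["plan"]}

```bash
mkdir -p pics
python3 - <<'E'
from plant import ctrl
import cv2,numpy as np,pickle
d={}
for n in ["side","top","wrist"]:
    s=ctrl.snapshot(n); d[n]=s
    print(n,s["K"].tolist(),np.round(s["pose"],4).tolist())
pickle.dump(d,open("s0.pkl","wb"))
im=np.hstack([d["side"]["img"],d["top"]["img"]])
cv2.imwrite("pics/a.png",d["side"]["img"][...,::-1]);cv2.imwrite("pics/b.png",d["top"]["img"][...,::-1])
print(ctrl.get_obs())
E
```

```text
side [[486.50235865724346, 0.0, 254.757661186121], [0.0, 486.50235865724346, 190.30528600657468], [0.0, 0.0, 1.0]] [[-0.9347, -0.2095, 0.2872, 0.1962], [-0.3551, 0.5865, -0.7279, 1.0422], [-0.016, -0.7824, -0.6226, 0.9656], [0.0, 0.0, 0.0, 1.0]]
top [[377.1601262785202, 0.0, 251.9507036765802], [0.0, 377.1601262785202, 195.9358724899048], [0.0, 0.0, 1.0]] [[-0.0104, -0.9955, 0.0937, 0.4938], [-0.9999, 0.0104, -0.0, 0.0357], [-0.0009, -0.0937, -0.9956, 1.4555], [0.0, 0.0, 0.0, 1.0]]
wrist [[339.4971436582516, 0.0, 255.2623148269502], [0.0, 339.4971436582516, 188.3788673020395], [0.0, 0.0, 1.0]] [[-0.365, 0.8885, 0.2781, 0.1694], [0.931, 0.3482, 0.1096, -0.6584], [0.0005, 0.2989, -0.9543, 0.3851], [0.0, 0.0, 0.0, 1.0]]
{'clock': 0.15, 'joint_pos': array([-5.21324848e+01,  2.05818436e+01,  6.45758248e-01, -1.49860655e-02,
       -7.01349776e+01, -1.65068581e+01]), 'qvel': array([-0.02471701, -0.18288426,  0.12268186,  0.09793381, -0.02503145,
        0.08224604]), 'tau': array([ 1.72473926e-05, -5.83277035e+01,  2.93292958e+01,  7.00106397e+00,
        8.85201705e-03, -8.92607613e-05]), 'tool_pos': array([ 0.24570381, -0.62829881,  0.22583813]), 'orientation': array([ 1.79927862e+02, -6.68392999e-03, -1.58644440e+02]), 'force': array([ 0.21976679,  0.31124928, -0.30018957]), 'moment': array([ 0.00353022,  0.0477777 , -0.00535114]), 'gripper_force': 0.0, 'opening': 0.0877390220778459}
```

View pics/a.png

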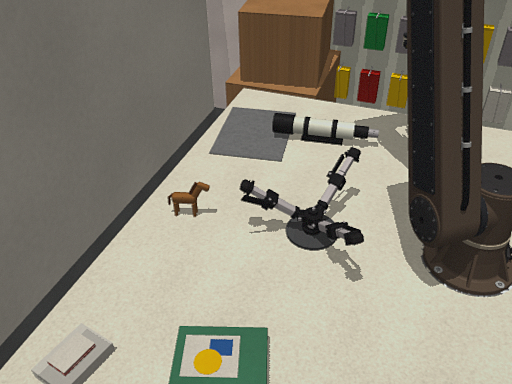

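View pics/b.png

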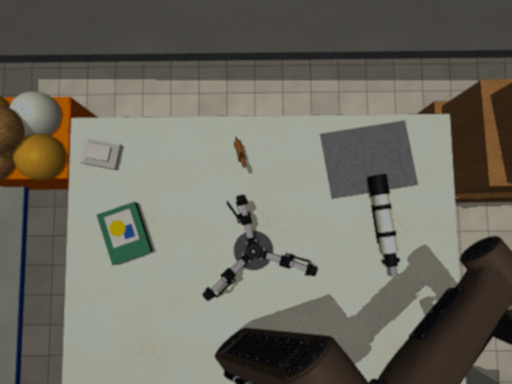

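Top view: tripod base near (254,251), loose leg pointing up to (242,200) with open lever at its left; horse at (240,152). Side view: base at (311,230), loose foot at (247,187).

```bash
cat > h.py <<'E'
import numpy as np,cv2,pickle
def ray(s,u,v,z):
    K,T=s["K"],np.array(s["pose"]); d=T[:3,:3]@np.linalg.inv(K)@[u,v,1]; o=T[:3,3]
    return o+d*(z-o[2])/d[2]
def proj(s,p):
    T=np.array(s["pose"]); c=T[:3,:3].T@(np.array(p)-T[:3,3]); q=s["K"]@c; return q[:2]/q[2]
def tri(views):
    A=[];b=[]
    for s,u,v in views:
        T=np.array(s["pose"]); d=T[:3,:3]@np.linalg.inv(s["K"])@[u,v,1]; d/=np.linalg.norm(d)
        P=np.eye(3)-np.outer(d,d); A.append(P); b.append(P@T[:3,3])
    return np.linalg.lstsq(np.vstack(A),np.hstack(b),rcond=None)[0]
E
python3 - <<'E'
from h import *
d=pickle.load(open("s0.pkl","rb"))
t=d["top"]["img"][180:310,190:330]; s=d["side"]["img"][140:255,230:370]
a=cv2.resize(t,None,fx=4,fy=4,interpolation=cv2.INTER_CUBIC)
b=cv2.resize(s,None,fx=4,fy=4,interpolation=cv2.INTER_CUBIC)
cv2.imwrite("pics/c.png",cv2.resize(a,(560,520))[...,::-1]);cv2.imwrite("pics/d.png",b[...,::-1])
E
```

```text
(no output)
```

View pics/c.png

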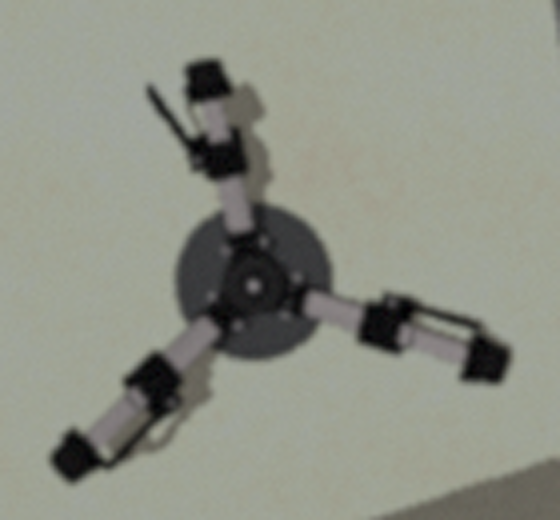

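View pics/d.png

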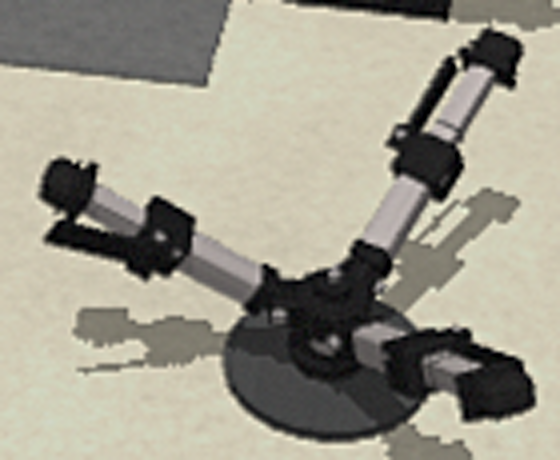

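Crops: base disc centre at crop (254,282), i.e. top px (253.4,250.4); loose foot blob at crop (207,80) → px (241.8,200); lever tip at crop (150,87) → px (227.5,201.8). Side foot blob at crop (68,183) → px (247,186).

Run:
```python
from h import *
d=pickle.load(open("s0.pkl","rb")); t=d["top"]; s=d["side"]
g=t["img"].max(2)
m=(g<110).astype(np.uint8)
n,l,st,c=cv2.connectedComponentsWithStats(m[190:300,200:320]); 
# dark disc: circle by contour hull of grey (60..100)
o=ray(t,253.4,250.4,.012); print("base",o)
for z,uv in ((.149,(241.8,200)),): f=ray(t,*uv,z); print("foot",f)
tip=ray(t,227.5,201.8,.148); print("tip",tip)
for n_,uv in(("L",(190+72/4,180+455/4)),("R",(190+487/4,180+360/4))):
    q=ray(t,*uv,.16); print(n_,q,np.degrees(np.arctan2(*(q-o)[1::-1])),np.hypot(*(q-o)[:2]))
v=f-o; yaw=np.arctan2(v[1],v[0]); print("yaw",np.degrees(yaw),"r",np.hypot(v[0],v[1]))
print("tri foot",tri([(t,241.8,200),(s,247,186)]))
w=tip-o; print("tip local",np.cos(yaw)*w[0]+np.sin(yaw)*w[1],-np.sin(yaw)*w[0]+np.cos(yaw)*w[1])
R=cv2.Rodrigues(np.array([0,0,yaw]))[0]
print("side base",ray(s,230+327/4,140+357/4,.012), "tri tip",tri([(t,227.5,201.8),(s,230+50/4,140+235/4)]))
for a in(.034,.1362,.1726):pass
```

```text
base [0.42222476 0.03228703 0.012     ]
foot [0.60303543 0.07106311 0.149     ]
tip [0.59735934 0.12086287 0.148     ]
L [0.28646329 0.1871034  0.16      ] 131.24815021273707 0.20591086765182556
R [ 0.36174198 -0.16428043  0.16      ] -107.10285775048722 0.20566217728842714
yaw 12.104128775259337 r 0.1849218293091294
tri foot [0.60282611 0.07098544 0.14380015]
tip local 0.1898143899560998 0.04988283969682101
side base [0.4196329  0.03940546 0.012     ] tri tip [0.59683234 0.12101898 0.13903002]
```

```bash
cat >> h.py <<'E'
from scipy.spatial.transform import Rotation as Ro
O=np.array([.4215,.0322,0]);psi=np.radians(12.1)
def setup():
    c,s=np.cos(psi),np.sin(psi)
    f=np.array([c,s,0]);y=np.array([-s,c,0]);up=np.array([0,0,1.])
    u=.8660254*f+.5*up;n=-.5*f+.8660254*up
    M=O+.034*f+.06*up+.118*u
    return M,u,y,n
M,u,y,n=setup()
Rt=np.column_stack([-u,y,-n])
def tcp(a,b,h): return M+a*u+b*y+h*n   # mm in leg frame -> m given
def loc(p): q=np.array(p)-M; return np.round([q@u*1e3,q@y*1e3,q@n*1e3],1)
def delta(ob,p,R=Rt):
    R0=Ro.from_euler("xyz",ob["orientation"],degrees=True).as_matrix()
    return np.round(R0.T@(p-ob["tool_pos"])*100,2),np.round(np.degrees(Ro.from_matrix(R0.T@R).as_rotvec()),2)
E
python3 - <<'E'
from h import *
from plant import ctrl
ob=ctrl.get_obs(); p=tcp(.027,.033,.12); print(p,loc(ob["tool_pos"]),delta(ob,p)); print(delta(ob,p+[-.13,-.2,.07]))
E
```

```text
[0.51194407 0.08533934 0.23642305] [-333.3 -609.   315.8] (array([-50.78,  56.77,  -0.99]), array([  2.49, -29.95,   9.02]))
(array([-31.39,  42.89,  -8.01]), array([  2.49, -29.95,   9.02]))
```

Call:
send_rows:
  plan:
    - [[0,0,-4,0,0,0],[0,0,-8,0,0,0],[-31.4,42.9,-8,2.5,-30,9],[-31.4,42.9,-8,2.5,-30,9],[-31.4,42.9,-8,2.5,-30,9],[-31.4,42.9,-8,2.5,-30,9],[-31.4,42.9,-8,2.5,-30,9],[-31.4,42.9,-8,2.5,-30,9]]
  fingers: 1

```text
clock: 0.82
tool_pos: [0.3085, -0.3856, 0.3056]
orientation: [179.9, 30.3, -168.2]
force: [1.1, 0.9, 0.9]
opening: 0.0876
gripper_force: 0.0
```

Run:
```python
from h import *
from plant import ctrl
ob=ctrl.get_obs(); p=tcp(.027,.033,.12); print(ob["clock"],ob["tool_pos"],ob["joint_pos"],delta(ob,p)); print(delta(ob,p+[0,0,.06]))
```

```text
0.8167 [ 0.30849548 -0.38561289  0.30564119] [-51.67085474  -3.15459208 -12.5508104  -28.966351   -68.77174543
 -18.67007501] (array([-22.03,  41.92,  20.92]), array([-0.08,  0.26, -0.26]))
(array([-25.05,  41.92,  15.73]), array([-0.08,  0.26, -0.26]))
```

Call:
send_rows:
  plan:
    - [[-25,41.9,15.7,0,0,0],[-25,41.9,15.7,0,0,0],[-25,41.9,15.7,0,0,0],[-25,41.9,15.7,0,0,0],[-25,41.9,15.7,0,0,0],[-25,41.9,15.7,0,0,0],[-25,41.9,15.7,0,0,0],[-25,41.9,15.7,0,0,0]]

```text
clock: 1.48
tool_pos: [0.4246, -0.1169, 0.3001]
orientation: [-179.9, 30.1, -167.9]
force: [0.7, -0.9, -0.3]
opening: 0.0879
gripper_force: 0.0
```

Run:
```python
from h import *
from plant import ctrl
ob=ctrl.get_obs(); p=tcp(.027,.033,.12); print(ob["clock"],ob["tool_pos"],ob["joint_pos"],delta(ob,p)); print(delta(ob,p+[0,0,.06]))
```

```text
1.4833 [ 0.42463673 -0.11686651  0.30005581] [  9.02307071 -22.96467065 -37.83705116  -2.06856208 -45.05440691
 -85.85331739] (array([-7.86, 17.95, 11.89]), array([-0.08,  0.12,  0.02]))
(array([-10.87,  17.95,   6.7 ]), array([-0.08,  0.12,  0.02]))
```

Call:
send_rows:
  plan:
    - [[-7.9,18,11.9,0,0,0],[-7.9,18,11.9,0,0,0],[-7.9,18,11.9,0,0,0],[-7.9,18,11.9,0,0,0],[-7.9,18,11.9,0,0,0],[-7.9,18,11.9,0,0,0],[-7.9,18,11.9,0,0,0]]

```text
clock: 2.07
tool_pos: [0.5126, 0.0882, 0.2333]
orientation: [-179.8, 29.8, -167.5]
force: [-0.1, -0.6, -0.4]
opening: 0.0878
gripper_force: 0.0
```

Run:
```python
from h import *
from plant import ctrl
ob=ctrl.get_obs(); p=tcp(.027,.033,.12); print(ob["clock"],loc(ob["tool_pos"]),ob["joint_pos"],delta(ob,p))
s=ctrl.snapshot("wrist");pickle.dump(s,open("s1.pkl","wb"))
im=s["img"].copy()
for q in (M,M+.042*u,M+.042*u+.021*y,M+.042*u-.021*y,M+.042*u+.015*n, M+.067*u+.05*y+.011*n):
    a,b=proj(s,q); print(a,b); cv2.circle(im,(int(a),int(b)),2,(255,0,0),-1)
cv2.imwrite("pics/e.png",cv2.resize(im,(800,600),interpolation=cv2.INTER_CUBIC)[...,::-1])
```

```text
2.0667 [ 26.5  35.7 116.7] [  38.31246239  -12.32453713  -52.57686134   30.51334627  -25.73174479
 -140.77934749] (array([-0.04, -0.27, -0.33]), array([-0.05, -0.17,  0.32]))
212.66689402953057 151.63430886723364
214.14605475003734 199.73623763030798
238.51106797580846 199.9029458531505
189.77793654326572 199.56950816282836
212.00765737100107 205.74379203493487
272.11811943326984 232.07463279940632
```

View pics/e.png

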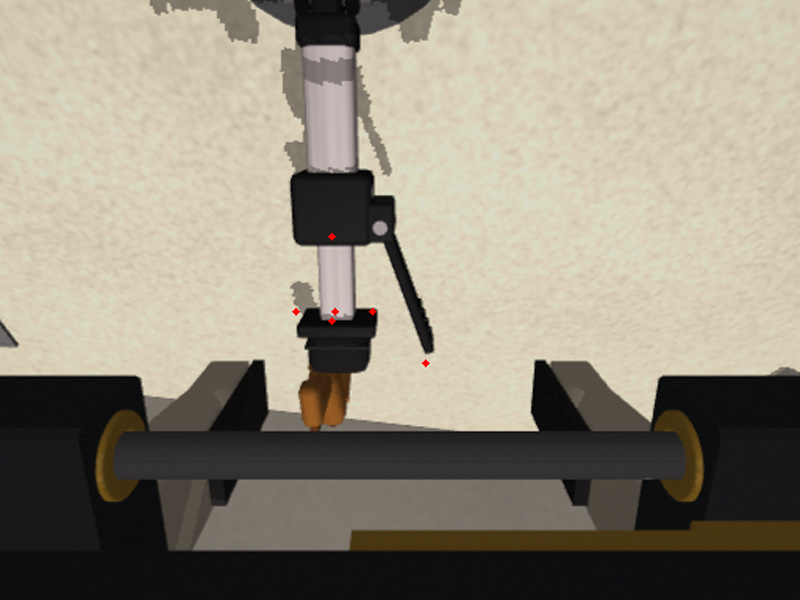

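Wrist view: leg centre line at (336,280), collar (292–374,170–245), flange top edge ~(338,310), lever from (385,230) to tip (430,350); my projected points agree within ~1 mm along the leg and ~2 mm sideways (leg lies ~1.7 mm further left). Descending beside the leg.

```bash
echo 'M=M+.0017*y' >> h.py
python3 - <<'E'
from h import *
from plant import ctrl
ob=ctrl.get_obs(); print(loc(ob["tool_pos"]),delta(ob,tcp(.023,.032,.06)),delta(ob,tcp(.023,.032,-.017)))
E
```

```text
[ 25.5  31.9 117.5] (array([0.22, 0.02, 5.75]), array([-0.11, -0.22,  0.25])) (array([ 0.19,  0.04, 13.45]), array([-0.11, -0.22,  0.25]))
```

Call:
send_rows:
  plan:
    - [[0.2,0,2,0,0,0],[0.2,0,4,0,0,0],[0.2,0,6,0,0,0],[0.2,0,8,0,0,0],[0.2,0,10,0,0,0],[0.2,0,12,0,0,0],[0.2,0,13.4,0,0,0],[0.2,0,13.4,0,0,0]]

```text
clock: 2.78
tool_pos: [0.5816, 0.0918, 0.1404]
orientation: [179.5, 27.5, -168.0]
force: [1.1, -0.5, -0.7]
opening: 0.088
gripper_force: 0.0
```

Run:
```python
from h import *
from plant import ctrl
s=ctrl.snapshot("wrist");pickle.dump(s,open("s2.pkl","wb"))
ob=ctrl.get_obs(); print(ob["clock"],loc(ob["tool_pos"]),ob["force"],ob["joint_pos"],delta(ob,tcp(.023,.032,-.017)))
cv2.imwrite("pics/f.png",cv2.resize(s["img"],(800,600),interpolation=cv2.INTER_CUBIC)[...,::-1])
```

```text
2.8333 [39.3 23.4  2.9] [ 1.03032182 -2.61186912 -1.21134912] [  19.08182287    2.98385042  -58.20980422   63.73549305   -3.06320276
 -160.00721241] (array([1.55, 0.84, 2.06]), array([ 0.48, -2.43, -0.12]))
```

View pics/f.png

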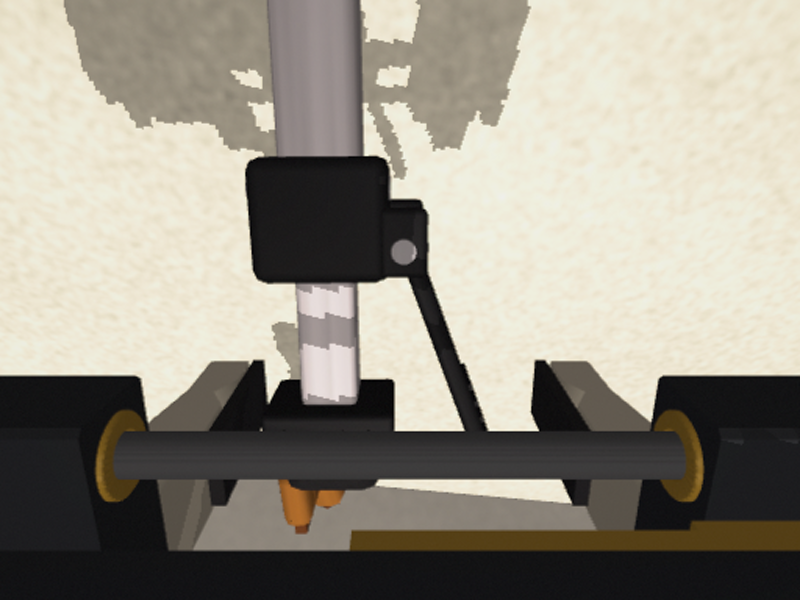

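The arm ran into joint 3/5 limits (j3 −58.2, j5 −3) with the 30° hand tilt; picture shows flange at (330,395), lever to (480,430), leg still fully in. I'll back up and come in with a steeper hand (10° tilt).

Call:
send_rows:
  plan:
    - [[0,0,-2,0,0,0],[0,0,-4,0,0,0],[0,0,-6,0,0,0],[0,0,-8,0,0,0],[0,0,-8,0,0,0]]

```text
clock: 3.25
tool_pos: [0.5434, 0.0876, 0.2176]
orientation: [178.9, 27.9, -168.0]
force: [1.6, -0.5, 1.1]
opening: 0.0878
gripper_force: 0.0
```

```bash
cat >> h.py <<'E'
T=np.radians(10); f=np.array([np.cos(psi),np.sin(psi),0]);up=np.array([0,0,1.])
zt=np.sin(T)*f-np.cos(T)*up
R1=np.column_stack([np.cross(y,zt),y,zt])
def pose(a,b,h,back=0): # axis crosses leg centre line at a (m); tip at height h; back along the tool axis
    l=-h/ (-(zt@n)) ; l=h/(zt@n)
    return M+a*u+b*y+(l-back)*zt
def where(p): # a at centreline, b, h
    q=np.array(p)-M; h=q@n; l=h/(zt@n); return np.round(np.array([(q-l*zt)@u,q@y,h])*1e3,1)
E
python3 - <<'E'
from h import *
from plant import ctrl
ob=ctrl.get_obs(); print(ob["clock"],where(ob["tool_pos"]),ob["force"],ob["joint_pos"],delta(ob,pose(.021,.032,-.013,.1),R1))
E
```

```text
3.25 [12.6 26.9 88.1] [ 1.56595678 -0.46048941  1.07018052] [  34.852056     -6.75312117  -47.41677132   23.24161451  -24.7311209
 -131.689226  ] (array([-0.61,  0.5 ,  0.7 ]), array([ 1.  , 17.92,  0.05]))
```

Call:
send_rows:
  plan:
    - [[-0.2,0.2,0,0.3,6,0],[-0.4,0.4,0,0.6,12,0],[-0.6,0.5,0.5,1,18,0],[-0.6,0.5,0.5,1,18,0],[-0.6,0.5,0.5,1,18,0],[-0.6,0.5,0.5,1,18,0]]

```text
clock: 3.75
tool_pos: [0.5508, 0.0923, 0.2105]
orientation: [-179.6, 9.6, -167.8]
force: [-0.7, -0.4, 0.0]
opening: 0.0878
gripper_force: 0.0
```

Run:
```python
from h import *
from plant import ctrl
ob=ctrl.get_obs(); print(ob["clock"],where(ob["tool_pos"]),ob["force"],ob["joint_pos"],delta(ob,pose(.021,.032,-.013,.1),R1),delta(ob,pose(.021,.032,-.013,0),R1))
```

```text
3.75 [19.9 30.  77.9] [-0.72263137 -0.44827271  0.01751294] [  32.18059992    4.37140078  -25.22381997    4.6557217   -51.54845525
 -112.67495652] (array([-0.1 ,  0.2 , -0.37]), array([-0.37, -0.35,  0.05])) (array([-0.16,  0.26,  9.63]), array([-0.37, -0.35,  0.05]))
```

Call:
send_rows:
  plan:
    - [[-0.15,0.2,1.5,0,0,0],[-0.15,0.2,3,0,0,0],[-0.15,0.2,4.5,0,0,0],[-0.15,0.2,6,0,0,0],[-0.15,0.2,7,0,0,0],[-0.15,0.2,7,0,0,0]]

```text
clock: 4.25
tool_pos: [0.562, 0.0958, 0.1405]
orientation: [-179.6, 9.5, -167.8]
force: [-0.1, -0.1, 0.7]
opening: 0.0874
gripper_force: 0.0
```

Run:
```python
from h import *
from plant import ctrl
s=ctrl.snapshot("wrist");pickle.dump(s,open("s3.pkl","wb"))
ob=ctrl.get_obs(); print(ob["clock"],where(ob["tool_pos"]),ob["force"],ob["joint_pos"],delta(ob,pose(.021,.032,-.013,0),R1))
cv2.imwrite("pics/g.png",cv2.resize(s["img"],(800,600),interpolation=cv2.INTER_CUBIC)[...,::-1])
for q in (M,M+.009*n,M+.042*u+.009*n,M+.042*u+.015*n): print(proj(s,q)*1.5625)
```

```text
4.3 [20.2 31.2 12.1] [-0.15110791  1.24257073  0.27437423] [  31.78715889    9.46119009  -29.51337542    5.36190984  -42.25254725
 -113.3407271 ] (array([-0.09,  0.1 ,  2.64]), array([-0.41, -0.41,  0.08]))
[313.26739713 315.42843976]
[308.8266855  315.05835517]
[307.08548953 440.14582105]
[303.76826422 444.22559957]
```

View pics/g.png

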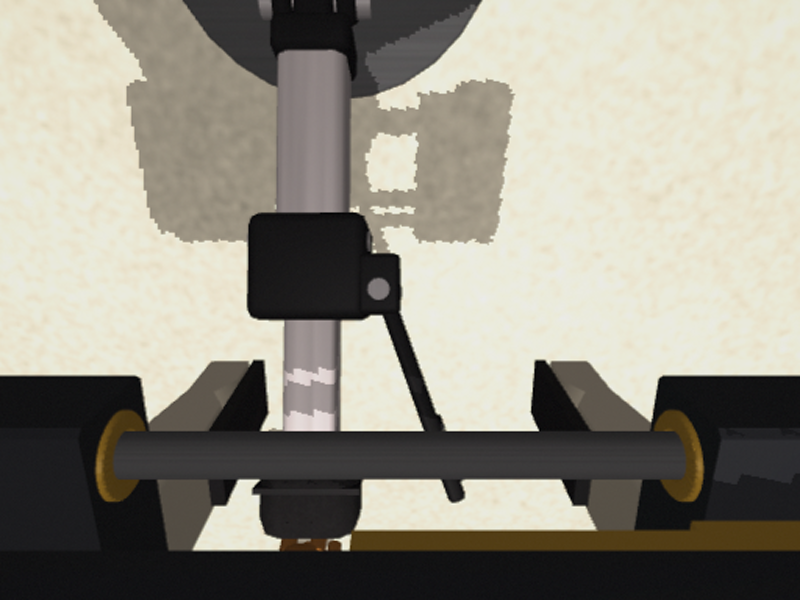

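Wrist view: leg centre (312,350), collar mouth edge row 318, lever tip (455,495), finger pads' inner edges at x≈265 and 533 — leg is another ~1.3 mm left and ~1 mm further out than modelled.

```bash
echo 'M=M+.0013*y+.001*u' >> h.py
python3 - <<'E'
from h import *
from plant import ctrl
ob=ctrl.get_obs(); print(where(ob["tool_pos"]),delta(ob,pose(.021,.032,-.013,0),R1))
E
```

```text
[19.2 29.9 12.1] (array([-0.19,  0.23,  2.61]), array([-0.41, -0.41,  0.08]))
```

Call:
send_rows:
  plan:
    - [[-0.2,0.2,0.8,0,0,0],[-0.2,0.2,1.6,-0.4,-0.4,0],[-0.2,0.2,2.6,-0.4,-0.4,0],[-0.2,0.2,2.6,-0.4,-0.4,0],[-0.2,0.2,2.6,-0.4,-0.4,0]]

```text
clock: 4.72
tool_pos: [0.5695, 0.0997, 0.1166]
orientation: [-180.0, 10.0, -167.8]
force: [-0.5, 0.2, -0.4]
opening: 0.0876
gripper_force: 0.0
```

Run:
```python
from h import *
from plant import ctrl
ob=ctrl.get_obs(); print(ob["clock"],where(ob["tool_pos"]),ob["force"],delta(ob,pose(.046,.032,-.013,0),R1))
R0=Ro.from_euler("xyz",ob["orientation"],degrees=True).as_matrix(); print((R0.T@u),R0.T@y)
```

```text
4.7167 [ 22.3  32.  -13.4] [-0.54333285  0.17260631 -0.36033242] (array([-2.23, -0.01, -0.85]), array([-0.02, -0.  ,  0.07]))
[-0.93967315 -0.00126002 -0.3420713 ] [-1.24168928e-03  9.99999192e-01 -2.72568123e-04]
```

Call:
send_rows:
  plan:
    - [[-0.3,-0.1,-0.1,0,0,0],[-0.6,-0.15,-0.2,0,0,0],[-0.9,-0.15,-0.3,0,0,0],[-1.2,-0.15,-0.45,0,0,0],[-1.5,-0.15,-0.55,0,0,0],[-1.8,-0.15,-0.65,0,0,0],[-1.8,-0.15,-0.65,0,0,0]]

```text
clock: 5.3
tool_pos: [0.587, 0.1021, 0.127]
orientation: [-180.0, 10.1, -167.8]
force: [-0.7, -0.5, 1.2]
opening: 0.0876
gripper_force: 0.5
```

Run:
```python
from h import *
from plant import ctrl
s=ctrl.snapshot("wrist")
ob=ctrl.get_obs(); print(ob["clock"],where(ob["tool_pos"]),ob["force"],ob["joint_pos"])
cv2.imwrite("pics/h.png",cv2.resize(s["img"],(800,600),interpolation=cv2.INTER_CUBIC)[...,::-1])
for x in(0,.012,.024,.0425): print(proj(s,M+x*u+.009*n)*1.5625)
print(proj(s,M+.017*n)*1.5625)
```

```text
5.35 [ 42.2  30.6 -13.2] [-1.31486308 -0.13928274  1.00590447] [  30.7347426    12.42664635  -27.88709563    4.94629501  -40.23406513
 -112.07968775]
[295.86401861 265.23488811]
[295.41711426 306.00424122]
[294.96720049 347.04813267]
[294.26761667 410.86845537]
[290.31619332 262.41802532]
```

View pics/h.png

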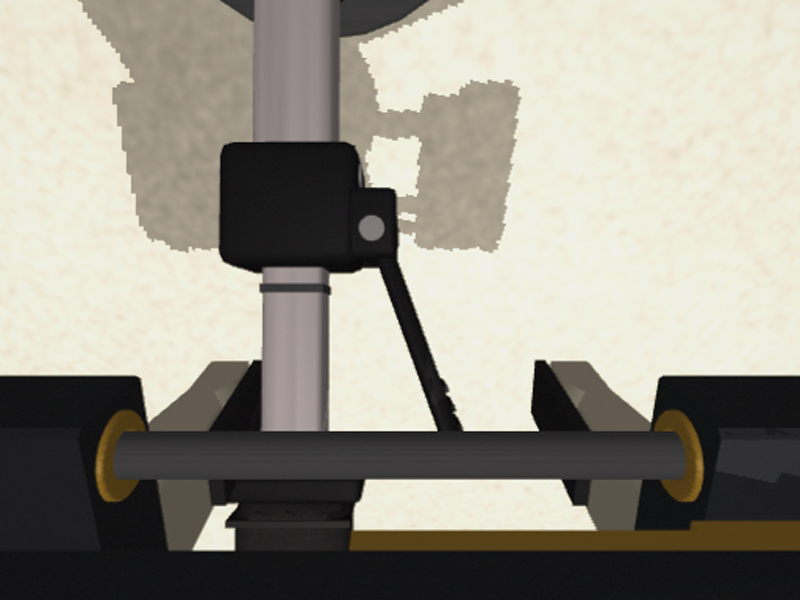

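Ring 1 shows at row 288, ~6 mm past the mouth edge (row 267): leg ≈ 18 mm. Another 6 mm.

Call:
send_rows:
  plan:
    - [[-0.2,0,-0.07,0,0,0],[-0.4,0,-0.14,0,0,0],[-0.56,0,-0.2,0,0,0],[-0.56,0,-0.2,0,0,0],[-0.56,0,-0.2,0,0,0]]

```text
clock: 5.77
tool_pos: [0.5914, 0.103, 0.1295]
orientation: [180.0, 10.1, -167.8]
force: [-1.8, -1.2, 0.5]
opening: 0.0875
gripper_force: 0.5
```

Run:
```python
from h import *
from plant import ctrl
s=ctrl.snapshot("wrist")
ob=ctrl.get_obs(); print(ob["clock"],where(ob["tool_pos"]),ob["force"],ob["gripper_force"])
im=cv2.resize(s["img"],(800,600),interpolation=cv2.INTER_CUBIC)
cv2.imwrite("pics/i.png",im[150:450,150:600,::-1])
for x in(0,.012,.024): print(proj(s,M+x*u+.009*n)*1.5625)
x=int(proj(s,M)[0]); print(s["img"][130:270,x-4:x+5].mean((1,2)).astype(int).tolist())
```

```text
5.8167 [ 47.7  30.7 -13.2] [-1.90325158 -0.17014099  0.10175833] 0.519463992677629
[296.15756177 247.88512629]
[295.71017623 288.54870124]
[295.25973698 329.48983127]
[25, 26, 26, 26, 26, 26, 26, 26, 26, 26, 26, 26, 26, 27, 27, 27, 27, 27, 27, 26, 26, 25, 22, 20, 18, 16, 15, 14, 13, 22, 75, 150, 150, 150, 150, 150, 151, 151, 151, 151, 151, 151, 151, 151, 151, 151, 151, 151, 152, 152, 147, 100, 56, 56, 56, 57, 71, 132, 153, 153, 153, 153, 153, 153, 153, 154, 153, 154, 153, 154, 154, 154, 154, 154, 154, 154, 155, 154, 155, 155, 155, 155, 155, 155, 155, 155, 155, 156, 156, 156, 155, 156, 156, 156, 156, 156, 156, 156, 156, 156, 157, 157, 157, 157, 157, 157, 157, 157, 157, 158, 158, 158, 158, 158, 158, 158, 158, 158, 158, 158, 159, 159, 159, 159, 159, 159, 159, 159, 159, 159, 159, 159, 159, 160, 160, 160, 160, 160, 160, 160]
```

View pics/i.png

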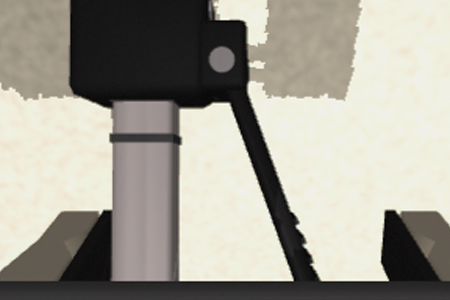

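Ring 1 centre is 11 mm past the mouth, ring 2 about to appear; 1 mm more, then start closing with rightward shift.

Call:
send_rows:
  plan:
    - [[-0.1,0,-0.04,0,0,0],[-0.1,-0.1,-0.04,0,0,0],[-0.1,-0.1,-0.04,0,0,0],[-0.1,-0.1,-0.04,0,0,0]]

```text
clock: 6.15
tool_pos: [0.5924, 0.1022, 0.13]
orientation: [180.0, 10.1, -167.8]
force: [-0.6, 0.1, 0.6]
opening: 0.0876
gripper_force: 0.4
```

```bash
cat > r.py <<'E'
from h import *
from plant import ctrl
s=ctrl.snapshot("wrist"); ob=ctrl.get_obs()
print(ob["clock"],where(ob["tool_pos"]),ob["force"].round(1),ob["opening"]*1e3,ob["gripper_force"])
x=int(proj(s,M)[0]); r=s["img"][110:270,x-4:x+5].mean((1,2)); d=np.diff(r)
i=np.where(abs(d)>20)[0]; print([(int(k+110),int(d[k])) for k in i], proj(s,M+.009*n)[1])
# lever angle: dark edge of lever right of leg, on a row ahead of the mouth
row=int(proj(s,M+.02*u)[1]); L=s["img"][row].mean(1); x1=int(proj(s,M+.02*u+.011*y)[0]); dark=np.where(L[x1:x1+130]<60)[0]
print("lever cols from centre, mm",(np.array([dark.min(),dark.max()])+x1-proj(s,M+.02*u+.011*n)[0])/2.2 if len(dark) else None)
E
python3 r.py
```

```text
6.2 [ 48.7  29.6 -13.3] [-0.9  1.2 -0.1] 87.87538483536153 0.38202128489501774
[(157, 33), (160, 61), (180, -47), (181, -43), (186, 61), (187, 20)] 156.63251018815316
lever cols from centre, mm [31.60357072 37.05811618]
```

Ring 2 is now half showing at the mouth (rows 157–160), held by the flange hook, lever ≈0.4 rad. Starting to close.

Call:
send_rows:
  plan:
    - [[0,-0.1,0,0,0,0],[0,-0.2,0,0,0,0],[0,-0.3,0,0,0,0],[0,-0.3,0,0,0,0]]
  fingers: 0.85

```text
clock: 6.53
tool_pos: [0.5929, 0.099, 0.13]
orientation: [-180.0, 10.0, -167.8]
force: [-1.5, -1.3, 0.3]
opening: 0.0747
gripper_force: 0.4
```

```bash
python3 r.py
```

```text
6.5833 [ 48.7  26.4 -13.2] [-1.4 -1.   0.2] 74.70964193656607 0.4452571249566972
[(157, 26), (160, 60), (161, 20), (180, -27), (181, -65), (186, 46), (187, 41)] 156.93014218651615
lever cols from centre, mm [31.02101013 36.93010104]
```

Call:
send_rows:
  plan:
    - [[0,-0.3,0,0,0,0],[0,-0.5,0,0,0,0],[0,-0.65,0,0,0,0],[0,-0.65,0,0,0,0]]
  fingers: 0.7

```text
clock: 6.92
tool_pos: [0.5945, 0.093, 0.1301]
orientation: [180.0, 10.1, -167.8]
force: [-2.2, 2.4, 0.4]
opening: 0.0618
gripper_force: 2.1
```

```bash
python3 r.py
```

```text
6.9667 [ 49.   20.3 -13.2] [-1.   1.2 -0.7] 61.645107130884405 2.057786181103438
[(156, 21), (160, 60), (161, 20), (180, -27), (181, -65), (186, 57), (187, 25)] 156.2209184630418
lever cols from centre, mm [30.24775364 36.61139   ]
```

Call:
send_rows:
  plan:
    - [[0,-0.2,0,0,0,0],[0,-0.4,0,0,0,0],[0,-0.5,0,0,0,0],[0,-0.5,0,0,0,0]]
  fingers: 0.58

```text
clock: 7.3
tool_pos: [0.5963, 0.0885, 0.1307]
orientation: [180.0, 10.2, -167.8]
force: [1.7, 3.7, 1.5]
opening: 0.0513
gripper_force: 1.9
```

```bash
python3 r.py
```

```text
7.35 [ 49.7  15.4 -13.1] [1.  4.6 2.3] 50.8007050048492 1.9195645374929882
[(154, 28), (160, 33), (161, 58), (181, -66), (182, -21), (186, 28), (187, 65)] 154.247415669189
lever cols from centre, mm [25.87216888 31.78125979]
```

Call:
send_rows:
  plan:
    - [[0.06,0,0.02,0,0,0],[0.12,0,0.04,0,0,0],[0.12,0,0.04,0,0,0]]

```text
clock: 7.6
tool_pos: [0.5935, 0.0874, 0.1289]
orientation: [-180.0, 10.0, -167.8]
force: [-0.5, 2.8, 0.6]
opening: 0.0507
gripper_force: 1.4
```

```bash
python3 r.py
```

```text
7.65 [ 46.6  14.9 -13.2] [-0.4  2.8  0.1] 50.8098222300514 1.5125282587541733
[(161, 44), (162, 92), (181, -87), (186, 35), (187, 54)] 161.46971637022995
lever cols from centre, mm [25.90516717 31.81425808]
```

Call:
send_rows:
  plan:
    - [[-0.08,0,-0.03,0,0,0],[-0.15,0,-0.05,0,0,0],[-0.15,0,-0.05,0,0,0],[-0.15,0,-0.05,0,0,0]]

```text
clock: 7.98
tool_pos: [0.594, 0.0874, 0.1291]
orientation: [-180.0, 9.8, -167.9]
force: [-4.4, 3.1, 0.9]
opening: 0.0509
gripper_force: 2.3
```

```bash
python3 r.py
```

```text
8.0333 [ 47.   14.8 -13.3] [-4.9  1.4 -0.2] 50.48938713823507 2.2432029618357774
[(160, 46), (161, 88), (180, -26), (181, -65), (186, 45), (187, 42)] 160.46842058688367
lever cols from centre, mm [25.79978012 31.70887103]
```

Call:
send_rows:
  plan:
    - [[0,-0.15,0,0,0,0],[0,-0.3,0,0,0,0],[0,-0.35,0,0,0,0],[0,-0.35,0,0,0,0]]
  fingers: 0.5

```text
clock: 8.37
tool_pos: [0.5957, 0.0843, 0.1297]
orientation: [180.0, 10.0, -167.9]
force: [-4.0, 3.3, 0.0]
opening: 0.0442
gripper_force: 3.7
```

```bash
python3 r.py
```

```text
8.4167 [ 48.2  11.5 -13.3] [-3.3  1.5  0.2] 43.75985744517265 3.7372375396080315
[(158, 30), (159, 39), (160, 60), (180, -80), (185, 32), (186, 58)] 158.01693606236856
lever cols from centre, mm [22.92450055 28.83359146]
```

Call:
send_rows:
  plan:
    - [[0,-0.1,0,0,0,0],[0,-0.2,0,0,0,0],[0,-0.2,0,0,0,0],[0,-0.2,0,0,0,0],[0,-0.2,0,0,0,0],[0,-0.2,0,0,0,0]]
  fingers: 0.3

```text
clock: 8.92
tool_pos: [0.5964, 0.0811, 0.1297]
orientation: [-179.9, 10.0, -167.9]
force: [-0.8, -4.7, -1.6]
opening: 0.0354
gripper_force: 30.8
```

```bash
python3 r.py
python3 - <<'E'
from plant import ctrl
import cv2
im=ctrl.snapshot("wrist")["img"]; cv2.imwrite("pics/j.png",cv2.resize(im,(800,600),interpolation=cv2.INTER_CUBIC)[...,::-1])
E
```

```text
8.9667 [ 48.2   8.1 -13.2] [-0.6 -5.5 -1.4] 35.37521835313289 30.76701865531504
[(158, 34), (159, 50), (160, 43), (179, -26), (180, -64), (185, 46), (186, 40)] 157.94575542755425
lever cols from centre, mm [19.13961326 25.50324962]
```

View pics/j.png

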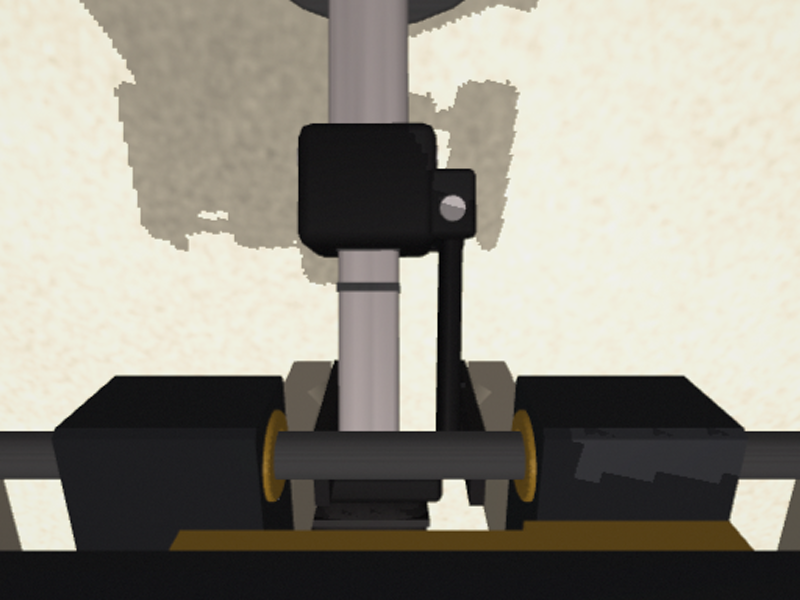

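The lever lies parallel to the leg (x≈450), opening 35.4 mm, grip 31 N, ring 1 at row 287 (~11 mm past mouth, leg ≈23–24 mm). Hold briefly and hand in.

Call:
send_rows:
  plan:
    - [[0,0,0,0,0,0],[0,0,0,0,0,0],[0,0,0,0,0,0],[0,0,0,0,0,0],[0,0,0,0,0,0],[0,0,0,0,0,0]]

```text
clock: 9.52
tool_pos: [0.5964, 0.0811, 0.1297]
orientation: [-179.9, 9.9, -167.9]
force: [-0.3, -5.1, -2.0]
opening: 0.0354
gripper_force: 30.8
```

```bash
python3 r.py; python3 -c "
from plant import ctrl
print(ctrl.close_job())"
```

```text
9.5667 [ 48.2   8.1 -13.3] [-0.1 -4.8 -2.5] 35.11747661702952 30.767124015837908
[(158, 35), (159, 51), (160, 43), (179, -27), (180, -64), (185, 46), (186, 39)] 157.94576302217868
lever cols from centre, mm [19.13968391 25.50332028]
the job is handed in; nothing more can be done
None
```

Job handed in at about 9.6 s, with no verdict returned: the loose leg is drawn to its second ring (about 23–24 mm by the wrist camera), its lever looks closed along the leg, and the hand still grips both at about 31 N.

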